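# Pack a hose kit: pour the caps, add the brass coupling

## Robot

A 7-joint arm with a two-finger parallel gripper is mounted at the origin on the work surface. World frame = base frame: x ahead of the robot, y to its left, z up, the work surface at z = 0. Lengths are in m, angles in rad, forces in N, time in s.
With the tool pointing down it reaches from about 0.4 to 0.875 m from the base axis. Payload 6.5 kg.
Tool frame: the origin (TCP) lies at the very end of the fingers, on their centre line; the grasp point (between the pads) lies 19 mm behind it; z points along the fingers, y is the line along which they close (so a half turn about z gives the same grasp; the last joint's range is limited). The gripper opens to 88 mm and grips with 3 to 60 N. Pads are 18 mm wide; open, the fingers measure 123 mm over their backs; the gripper's body (75 mm by 187 mm) begins 45 mm behind the grasp point.
Start: joints at [-1.166, 0.536, -0.004, 1.538, 0.003, 1.067, -0.071], TCP at [0.295, 0.579, 0.239] pointing down, gripper open.
Joint ranges: [-2.7, 2.7], [-0.37, 2.16], [-1.27, 1.26], [0.24, 2.4], [-1.31, 4.45], [0.19, 1.91], [-2.76, 2.76]. Speed limits (rad/s): [2.39, 2.39, 3.14, 3.14, 3.14, 3.14, 3.14].

## Interface

Orientations are given as a rotation vector (axis times angle).
In Python, from station import state, vision, manip gives the robot as it stands.
- The arm moves only by the tool servo_tool, never from a script. Its argument "increments" is a list of rows, each an object with "dp": the shift along the tool's x, y, z in m, a list of three; "rot": the turn, a rotation vector about the tool's x, y, z in degrees, a list of three. A call has 1 to 20 rows; each row shifts and turns the commanded pose from where the row before left it, along the tool's axes as they then stand; what a row does not reach is not made up. A row lasts 1/8 s, in which the tool goes at most 62.5 mm and 10.7 degrees, less where a joint would pass 70% of its speed; a pose out of reach is approached as far as the arm can. A call is refused whole if a number of a shift passes 0.0625 or a number of a turn 10.7, either way. A call with a gripper value outside its range is refused whole. "grip" is the opening, from 0 (shut) to 1 (fully open), set as the call begins (left out, the last holds). The fingers move at their own pace and stop on an object; "force" is the grip in N (left out, the last holds). Time passes only in rows, so rows that do not move let the fingers close. It gives the time, the measured TCP pose, the force, the opening and the grip force at its end, in the units of the state.
- state(): the state, without advancing time (a new reading comes with each control period).
- vision.get_image(name): name is "scene" or "top" or "wrist"; returns a dict with "img" (420x560x3 uint8, red, green, blue), "fx", "fy", "cx", "cy" (pixels), "origin" and "attitude" of the camera in the world; the wrist camera has in their place "mount" (4x4, takes a point from camera to tool coordinates, whose origin is the TCP and whose axes are the flange's). Camera axes: x right, y down, z forward; pixel columns grow to the right and rows downward; lengths in m; the calibration is good to about 2 mm. A picture is of the moment at which its call begins: read the wrist's pose just before it. There is no depth.
- manip.finish_job(): hands the job in; it is judged then, once.
The state is a dict: "clock": time; "q": joint angles; "joint_vel": joint speeds; "effort": joint torques, N m; "position": TCP position; "eef_rot": TCP orientation; "ft_force": force on the tool from outside, world axes, zero at the start; "ft_torque": the same for the moment, N m; "gripper_width": finger opening in m; "grip_force": force on a finger pad.
Only numpy, scipy, OpenCV 4.12 (cv2) and the standard library are available. Lean on these libraries where they do the work, as an engineer would, in place of code of your own. Each camera call takes 0.05 s, during which the arm holds its last target. There are 200 camera calls.

## Task

Pack the hose kit: pick up the yellow scoop cup, tip all six red caps from it into the wide compartment of the white tray, and stand the empty cup back upright on the green mat. Also pick the brass coupling out of the grey crate and lay it flat in the tray's narrow compartment. Do not drop the cup or the coupling, leave the other two couplings in the crate, and disturb nothing else on the bench.

Things in the scene. Friction and masses are not known exactly. Their poses are not given: they have to be found in the camera images.
- cup: Yellow plastic scoop cup holding the six caps, standing upright, about 0.14 kg. Origin: centre of its underside; z up, +x towards the pouring lip. Flat base from x=-48 to +44 mm, 86 mm wide (y). Walls and floor 4 mm thick; back (x=-44) and sides 75 mm high; the front is a sloping chute (see cup_lip); a blue slanted handle stands on the back wall (see cup_grip)
- cup_grip (a point): Grip point of the cup's handle, x=-73, y=0, z=109 mm in the cup's frame. The handle is a flat plate 16 mm thick, 60 mm wide (y), 80 mm long, leaning back (to -x) 35 degrees from vertical; this point is 50 mm along it, 30 mm short of its end. In the cup's frame its long direction is (-0.574, 0, 0.819), its faces' normal (0.819, 0, 0.574)
- cup_lip (a point): Middle of the cup's pouring lip (86 mm wide), x=109, y=0, z=47 mm in the cup's frame. The front chute runs from the floor's front edge (x=42, z=0) up to it at 35 degrees above level, so the caps slide off only when the cup is tipped some 70 to 80 degrees
- cap0: One of the six red hose caps: cylinder 22 mm across, 22 mm high, 12 g. Origin: its centre
- cap1: One of the six red hose caps: cylinder 22 mm across, 22 mm high, 12 g. Origin: its centre
- cap2: One of the six red hose caps: cylinder 22 mm across, 22 mm high, 12 g. Origin: its centre
- cap3: One of the six red hose caps: cylinder 22 mm across, 22 mm high, 12 g. Origin: its centre
- cap4: One of the six red hose caps: cylinder 22 mm across, 22 mm high, 12 g. Origin: its centre
- cap5: One of the six red hose caps: cylinder 22 mm across, 22 mm high, 12 g. Origin: its centre
- kit: White open kit tray, fixed to the bench, 235 mm (its x) x 200 mm (its y), 55 mm high, walls and floor 5 mm. Origin: centre of its underside. A wall along y at x=+10 mm divides it into the wide compartment on its -x side (120 x 190 mm inside) and the narrow one on its +x side (100 x 190 mm inside)
- kit_caps (a point): Centre of the inner floor of the tray's wide compartment (for the caps); axes as the tray's
- kit_rod (a point): Centre of the inner floor of the tray's narrow compartment (for the brass coupling); axes as the tray's
- mat: Square green mat the cup stands on, 180 x 180 mm, 3 mm thick, fixed. Origin: centre of its underside
- crate: Open grey crate, fixed, 240 mm (its x) x 190 mm (its y), 55 mm high, walls and floor 5 mm. Origin: centre of its underside. Three couplings lie in it side by side, in any order
- brass_coupling: Brass hose coupling lying in the crate: round bar 26 mm across along its own y with a square block 34 x 34 x 24 mm at each end, 130 mm long overall, 0.16 kg. Origin: its centre
- grey_coupling: The same shape in bare aluminium with grey ends; stays in the crate
- black_coupling: The same shape in black; stays in the crate
- tape: Bystander: cardboard tape ring, 90 mm across, 30 mm high. Origin: centre of its underside
- carton: Bystander: small white carton, 50 x 140 x 45 mm. Origin: centre of its underside
- steel_collar: Bystander: bare steel ring, 100 mm across, 22 mm high. Origin: centre of its underside
- driver: Bystander: orange-handled screwdriver lying down, 180 mm long. Origin: about the middle of its length, on its underside

How it is judged:
By the outcome, as a careful person would: the job done as asked, in the order asked, and still so for the second after the job is handed in, with the robot touching nothing.
It also fails if it takes over 72 s, if anything falls off the work surface, if the arm or the gripper's body presses on something with over 40 N, if the wrist force passes 120 N, or if a joint passes its speed limit or range.

## Working session

There is one attempt and no reset: what is moved stays moved. The work goes in short steps, Python scripts to look and compute and a tool call to move; the robot and the scene stay as the last step left them, time stands still between calls to the robot, and variables do not carry over. Pictures are saved under pics/ and viewed, at most 10 in all, crops included, and the job is handed in when it is done.

Besides the shell and the picture viewer there is one more tool, called after "Emit:" by a JSON object that holds its "fn" and its "kwargs", one argument or row to a line. servo_tool: Moves the arm, as the interface text tells. Its arguments: {"type":"object","properties":{"increments":{"type":"array","items":{"type":"object","properties":{"dp":{"type":"array","items":{"type":"number"}},"rot":{"type":"array","items":{"type":"number"}}}}},"grip":{"type":"number"},"force":{"type":"number"}},"required":["increments"]}

```bash
mkdir -p pics; ls; python3 - <<'E'
from station import state, vision, manip
import cv2
s=state();print(s)
for n in("top","scene"):
    c=vision.get_image(n);cv2.imwrite(f"pics/{n}0.png",cv2.resize(c["img"][:,:,::-1],(800,600),interpolation=cv2.INTER_CUBIC))
    print(n,{k:v for k,v in c.items() if k!="img"})
E
```

```text
pics
{'clock': 0.0, 'q': array([-1.16615871,  0.53718319, -0.00441565,  1.53888794,  0.00261474,
        1.06728087, -0.07123101]), 'joint_vel': array([ 0.00046644,  0.00125077,  0.00021252,  0.0004243 ,  0.00133674,
        0.0008256 , -0.00024689]), 'effort': array([-6.43175804e-05, -5.70993698e+01,  9.90580693e-01, -2.51595783e+01,
       -5.62245178e-02,  1.82512240e-02,  1.96427786e-04]), 'position': array([0.29461082, 0.57870067, 0.23782249]), 'eef_rot': array([-7.32673441e-01, -3.05469511e+00,  2.72466390e-03]), 'ft_force': array([ 0.47200252,  0.22945601, -0.49964503]), 'ft_torque': array([ 0.01259404,  0.03662009, -0.01146826]), 'grip_force': 0.0, 'gripper_width': 0.08814795535917408}
top {'fx': 481.5422436829667, 'fy': 481.5422436829667, 'cx': 273.73975466177586, 'cy': 214.24355681892555, 'origin': array([0.41688604, 0.0029675 , 1.14917118]), 'attitude': array([-2.15019405,  2.15064492, -0.15469253])}
scene {'fx': 428.583335516251, 'fy': 428.583335516251, 'cx': 284.4007253527299, 'cy': 211.41309422072828, 'origin': array([1.13352212, 0.35619583, 0.76309053]), 'attitude': array([-1.30198883, -2.24948515,  0.95137101])}
```

View pics/top0.png

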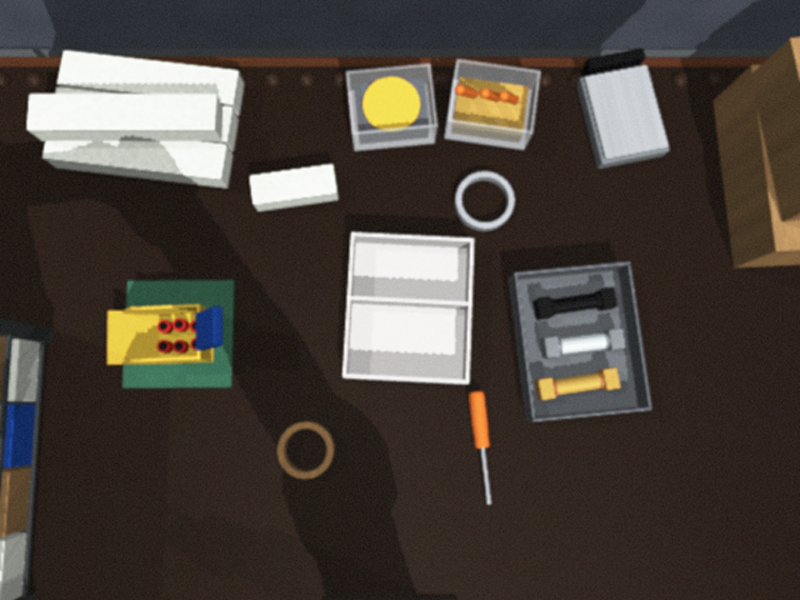

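View pics/scene0.png

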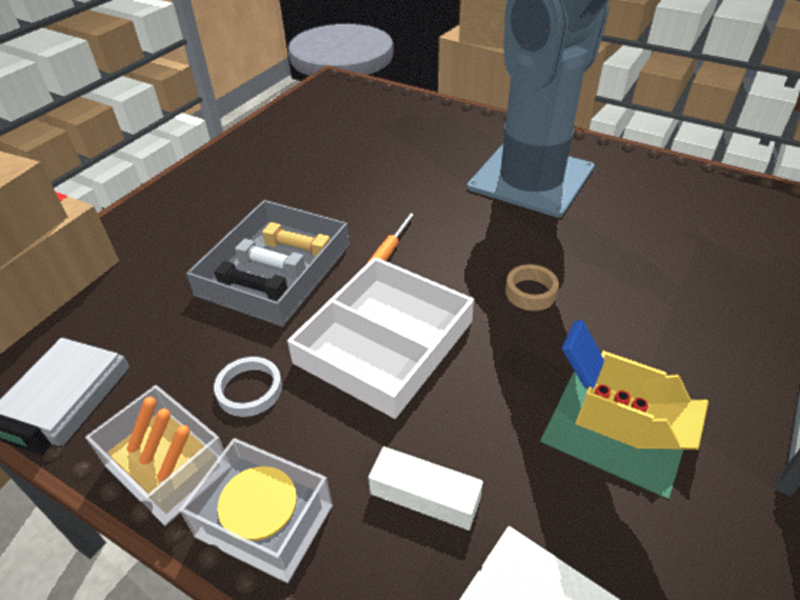

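The top view (800 px wide, image right = -y, image down = -x) shows the cup on the mat at about (165,335) with its lip towards +y. It also shows the kit tray at (410,305), the crate at (580,340) with the brass coupling lowest at (580,384), and the tape at (305,450). The scene view agrees. Next I'll take enlarged crops with rulers.

```bash
cat > h.py <<'E'
import cv2,numpy as np
from station import state,vision
from scipy.spatial.transform import Rotation as R
def crop(img,u,v,w,h,k,fn,step=10):
    im=cv2.resize(np.ascontiguousarray(img[v:v+h,u:u+w,::-1]),None,fx=k,fy=k,interpolation=cv2.INTER_CUBIC)
    for a in range(-(-u//step)*step,u+w,step):
        x=int((a-u+.5)*k);cv2.line(im,(x,0),(x,8),(0,255,0),1);cv2.putText(im,str(a),(x+1,16),0,.35,(0,255,0),1)
        cv2.line(im,(x,0),(x,im.shape[0]),(90,120,90),1) if a%20==0 else 0
    for a in range(-(-v//step)*step,v+h,step):
        y=int((a-v+.5)*k);cv2.line(im,(0,y),(8,y),(0,255,0),1);cv2.putText(im,str(a),(10,y+4),0,.35,(0,255,0),1)
        cv2.line(im,(0,y),(im.shape[1],y),(90,120,90),1) if a%20==0 else 0
    cv2.imwrite(fn,im)
def cam(c):
    return c["fx"],c["fy"],c["cx"],c["cy"],np.array(c["origin"]),R.from_rotvec(c["attitude"]).as_matrix()
def proj(P,c):
    fx,fy,cx,cy,o,M=cam(c);p=(np.atleast_2d(P)-o)@M
    return np.c_[fx*p[:,0]/p[:,2]+cx,fy*p[:,1]/p[:,2]+cy]
E
python3 - <<'E'
from h import *
import pickle
t=vision.get_image("top");s=vision.get_image("scene")
pickle.dump((t,s),open("c.pkl","wb"))
crop(t["img"],64,188,110,85,7,"pics/a.png")
crop(s["img"],370,215,132,135,4.4,"pics/b.png")
crop(t["img"],236,155,224,145,3.55,"pics/c.png")
crop(s["img"],130,130,205,165,3.6,"pics/d.png")
E
```

```text
(no output)
```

View pics/a.png

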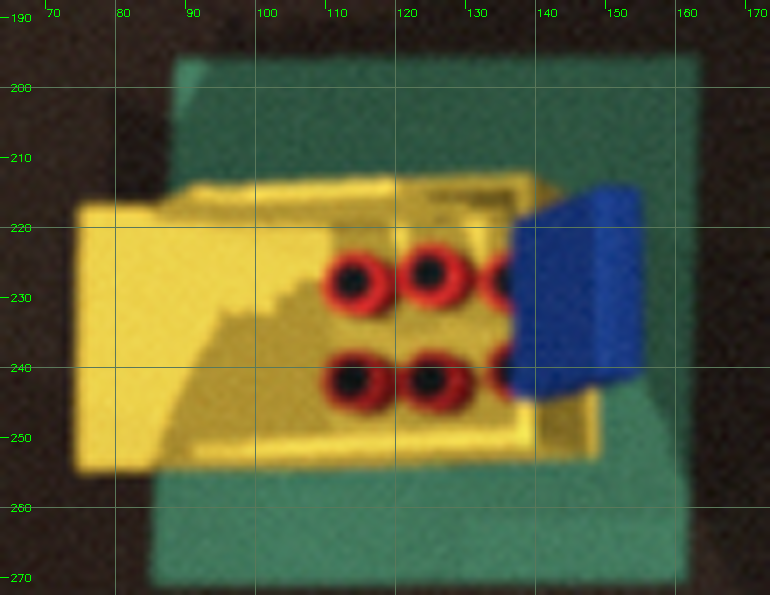

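View pics/b.png

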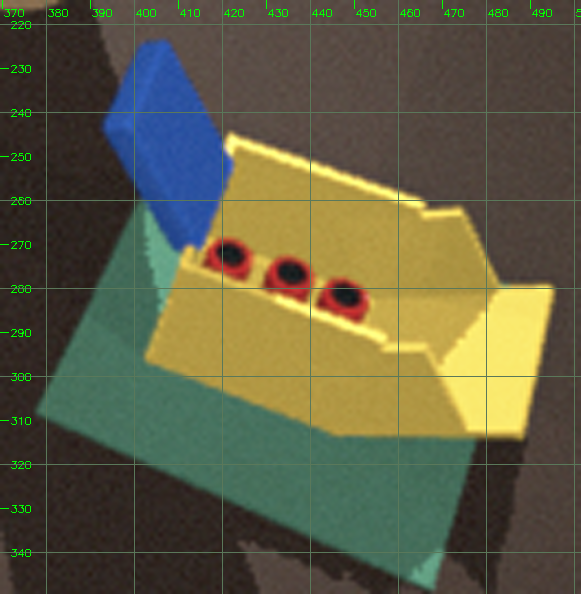

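View pics/c.png

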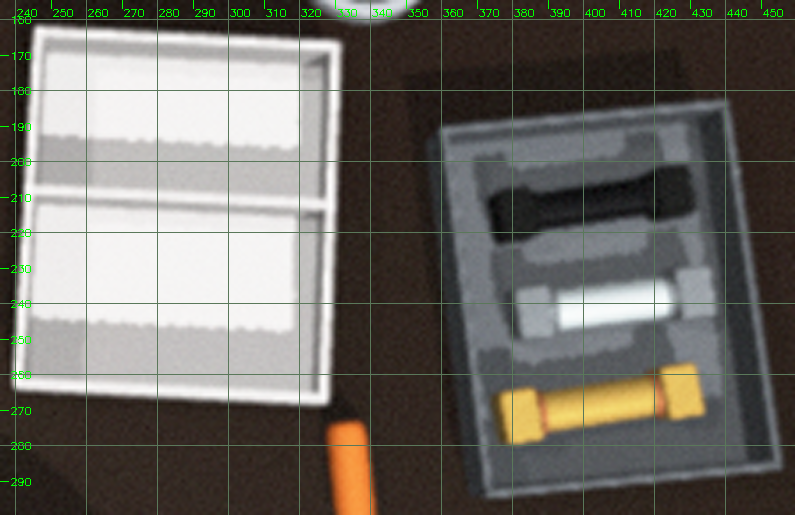

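View pics/d.png

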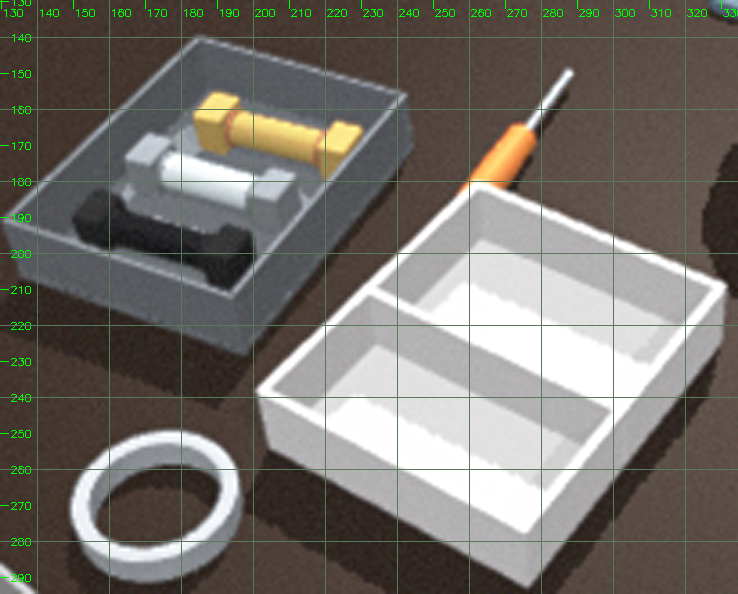

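The crops agree with the text. In the top view I read the cup's lip edge at raw column 74.5 (rows 216.5 to 255), the handle end at columns 149 to 155, the kit rim corners and the brass block tops near (382,272) and (428,265). Next I fit poses in both views.

```bash
cat > fit.py <<'E'
from h import *
import pickle
from scipy.optimize import least_squares
t,s=pickle.load(open("c.pkl","rb"))
A=lambda x,y:(x/7+64-.5,y/7+188-.5)
B=lambda x,y:(x/4.4+370-.5,y/4.4+215-.5)
C=lambda x,y:(x/3.55+236-.5,y/3.55+155-.5)
D=lambda x,y:(x/3.6+130-.5,y/3.6+130-.5)
def fit(name,tp,sp,x0):
    f=lambda p:np.concatenate([(proj(np.c_[np.array([a for a,b in L])@R.from_euler('z',p[3]).as_matrix().T*1e-3+p[:3]],c)-np.array([b for a,b in L])).ravel() for L,c in((tp,t),(sp,s))])
    r=least_squares(f,x0,loss='soft_l1');print(name,np.r_[r.x[:3]*1e3,np.degrees(r.x[3])].round(1));print(f(r.x).reshape(-1,2).round(1).tolist())
    return r.x
cup=fit("cup",[((109,-43,47),A(78,203)),((109,43,47),A(76,472)),((-83.7,-30,138.2),A(600,187)),((-83.7,30,138.2),A(600,390)),((-96.8,-30,129),A(643,188)),((-96.8,30,129),A(641,376)),((-48,43,0),A(599,457)),((-48,43,75),A(529,455)),((-48,-43,75),A(530,174))],
 [((-48,43,75),B(231,135)),((-48,-43,75),B(182,265)),((-48,-43,0),B(147,360)),((42,-43,0),B(333,434)),((109,-43,47),B(524,437)),((109,43,47),B(553,288)),((-83.7,30,138.2),B(168,40)),((-96.8,-30,129),B(105,128))],[.4,.35,0,1.6])
kx,ky=117.5,100
kit=fit("kit",[((kx,ky,55),C(36,26)),((kx,-ky,55),C(341,42)),((-kx,-ky,55),C(328,405)),((-kx,ky,55),C(13,389))],
 [((-kx,-ky,55),D(480,182)),((-kx,ky,55),D(726,286)),((kx,ky,55),D(526,534)),((kx,-ky,55),D(258,390))],[.4,0,0,0])
cx,cy=120,95
crate=fit("crate",[((cx,cy,55),C(440,128)),((cx,-cy,55),C(728,102)),((-cx,-cy,55),C(781,467)),((-cx,cy,55),C(487,495))],
 [((-cx,-cy,55),D(200,38)),((-cx,cy,55),D(407,95)),((cx,cy,55),D(233,296)),((cx,-cy,55),D(5,218))],[.4,-.3,0,0])
br=fit("brass",[((17,65,17),C(499,394)),((17,41,17),C(539,388)),((-17,41,17),C(546,439)),((-17,65,17),C(507,444)),((17,-41,17),C(662,369)),((17,-65,17),C(695,363)),((-17,-65,17),C(704,413)),((-17,-41,17),C(668,420))],
 [((0,53,17),D(341,140)),((0,-53,17),D(217,108))],[.35,-.3,0.02,0])
np.save("poses.npy",[cup,kit,crate,br])
for n,P,v in(("kit_caps",kit,(-52.5,0,5)),("kit_rod",kit,(62.5,0,5)),("cup_grip",cup,(-73,0,109)),("lip",cup,(109,0,47))):
    print(n,((R.from_euler('z',P[3]).apply(v))*1e-3+P[:3]).round(4))
E
python3 fit.py
```

```text
cup [525.9 347.3   1.7  92.6]
[[-0.3, 1.3], [-0.5, 0.2], [-1.1, -0.2], [-0.8, -0.9], [-0.0, -0.0], [0.6, 1.2], [-0.9, 0.4], [0.5, -1.3], [0.1, 0.6], [-1.1, -0.1], [-1.5, -0.1], [-0.3, 0.0], [1.0, 0.3], [-0.3, 0.1], [0.1, 0.9], [0.4, -0.9], [-1.6, 0.1]]
kit [570.5 -28.5  -1.2  -3. ]
[[-0.3, 0.7], [-0.5, 0.7], [-0.6, -0.3], [-0.1, -0.4], [-0.8, -0.2], [-0.1, 0.3], [-0.4, -0.5], [-0.3, 0.1]]
crate [ 516.4 -304.8   -1.1    5.4]
[[-0.2, -0.1], [-0.1, -0.3], [0.2, 0.9], [-0.6, 1.2], [-0.5, -0.7], [0.4, -0.2], [-0.3, 0.8], [-1.1, 0.7]]
brass [ 448.4 -303.2   18.9    8.6]
[[-0.1, -0.3], [-1.1, -0.2], [-0.4, 0.2], [0.3, 0.3], [-0.8, -0.2], [0.1, -0.0], [0.5, 0.5], [0.4, 0.1], [-0.6, -0.2], [-0.3, 0.2]]
kit_caps [ 0.518  -0.0257  0.0038]
kit_rod [ 0.6329 -0.0318  0.0038]
cup_grip [0.5292 0.2744 0.1107]
lip [0.5209 0.4562 0.0487]
```

```bash
cat > plan.py <<'E'
from h import *
cup,kit,crate,br=np.load("poses.npy")
cup[2]=.003;kit[2]=crate[2]=0
def cupR(yaw,tip=0): return R.from_euler('z',yaw)*R.from_euler('y',tip)
G=np.array([-.073,0,.109]);s35,c35=np.sin(np.radians(35)),np.cos(np.radians(35))
TC=R.from_matrix(np.c_[[0,1,0],[c35,0,s35],[s35,0,-c35]])   # tool in cup frame
def tool_for_cup(p,RC,back=0):
    RT=RC*TC; return p+RC.apply(G)+RT.apply([0,0,.019-back]),RT
def show(p,RT,s=None):
    s=s or state();R0=R.from_rotvec(s["eef_rot"])
    print("t",round(s["clock"],2),"rot deg",np.degrees((R0.inv()*RT).as_rotvec()).round(2),"dp target axes mm",(RT.inv().apply(p-s["position"])*1e3).round(1),"dp now axes",(R0.inv().apply(p-s["position"])*1e3).round(1),"world",p.round(4))
E
python3 - <<'E'
from plan import *
show(*tool_for_cup(cup[:3],cupR(cup[3]),.12))
E
```

```text
t 0.2 rot deg [-34.27   9.03 -28.67] dp target axes mm [-220.3 -330.4 -178.3] dp now axes [-375.8 -215.4   43.7] world [0.5319 0.2165 0.1947]
```

Emit:
{"fn": "servo_tool", "kwargs": {
  "increments": [
    {"dp":[0,0,-0.005],"rot":[-3.43,0.9,-2.87]},
    {"dp":[0,0,-0.005],"rot":[-3.43,0.9,-2.87]},
    {"dp":[0,0,-0.005],"rot":[-3.43,0.9,-2.87]},
    {"dp":[0,0,-0.005],"rot":[-3.43,0.9,-2.87]},
    {"dp":[0,0,0],"rot":[-3.43,0.9,-2.87]},
    {"dp":[0,0,0],"rot":[-3.43,0.9,-2.87]},
    {"dp":[0,0,0],"rot":[-3.43,0.9,-2.87]},
    {"dp":[0,0,0],"rot":[-3.43,0.9,-2.87]},
    {"dp":[0,0,0],"rot":[-3.43,0.9,-2.87]},
    {"dp":[0,0,0],"rot":[-3.43,0.9,-2.87]},
    {"dp":[0,0,0],"rot":[0,0,0]}
  ],
  "grip": 0.65
}}

```text
clock: 1.58
position: [0.2958, 0.5758, 0.2576]
eef_rot: [0.063, -2.983, -0.94]
ft_force: [-0.0, -0.2, -1.0]
gripper_width: 0.0573
grip_force: 0.0
```

```bash
python3 - <<'E'
from plan import *
show(*tool_for_cup(cup[:3],cupR(cup[3]),.12));print(state()["q"].round(2))
E
```

```text
t 1.57 rot deg [-0.02  0.07 -0.18] dp target axes mm [-219.4 -338.9 -160.6] dp now axes [-220.7 -338.3 -160.2] world [0.5319 0.2165 0.1947]
[-0.58  0.37 -0.51  1.96 -0.44  0.37  0.97]
```

Emit:
{"fn": "servo_tool", "kwargs": {
  "increments": [
    {"dp":[-0.0146,-0.0226,-0.0107]},
    {"dp":[-0.0146,-0.0226,-0.0107]},
    {"dp":[-0.0146,-0.0226,-0.0107]},
    {"dp":[-0.0146,-0.0226,-0.0107]},
    {"dp":[-0.0146,-0.0226,-0.0107]},
    {"dp":[-0.0146,-0.0226,-0.0107]},
    {"dp":[-0.0146,-0.0226,-0.0107]},
    {"dp":[-0.0146,-0.0226,-0.0107]},
    {"dp":[-0.0146,-0.0226,-0.0107]},
    {"dp":[-0.0146,-0.0226,-0.0107]},
    {"dp":[-0.0146,-0.0226,-0.0107]},
    {"dp":[-0.0146,-0.0226,-0.0107]},
    {"dp":[-0.0146,-0.0226,-0.0107]},
    {"dp":[-0.0146,-0.0226,-0.0107]},
    {"dp":[-0.0146,-0.0226,-0.0107]},
    {"dp":[0,0,0]},
    {"dp":[0,0,0]}
  ]
}}

```text
invalid input at $.increments[0]: expected keys dp, rot
```

```bash
python3 - <<'E'
from plan import *
s=state()
show(*tool_for_cup(cup[:3],cupR(cup[3]),.12),s);show(*tool_for_cup(cup[:3],cupR(cup[3])),s);print(s["q"].round(2))
w=vision.get_image("wrist");print({k:v for k,v in w.items() if k!="img"})
# predicted handle in wrist image
T=w["mount"];R0=R.from_rotvec(s["eef_rot"])
P=np.array([[-.0837,-.03,.1382],[-.0837,.03,.1382],[-.0968,-.03,.129],[-.0968,.03,.129],[.109,-.043,.047],[.109,.043,.047]])
X=R0.inv().apply(cup[:3]+cupR(cup[3]).apply(P)-s["position"]);c=(X-T[:3,3])@T[:3,:3]
uv=np.c_[w["fx"]*c[:,0]/c[:,2]+w["cx"],w["fy"]*c[:,1]/c[:,2]+w["cy"]];print(uv.round(1))
im=w["img"].copy()
for a in uv: cv2.drawMarker(im,tuple(int(round(z)) for z in a),(0,255,0),cv2.MARKER_CROSS,9,1)
crop(im,0,0,560,420,1.4,"pics/w1.png",20)
E
```

```text
t 1.57 rot deg [-0.02  0.07 -0.18] dp target axes mm [-219.4 -338.9 -160.6] dp now axes [-220.7 -338.3 -160.2] world [0.5319 0.2165 0.1947]
t 1.57 rot deg [-0.02  0.07 -0.18] dp target axes mm [-219.4 -338.9  -40.6] dp now axes [-220.5 -338.2  -40.2] world [0.5287 0.2853 0.0964]
[-0.58  0.37 -0.51  1.96 -0.44  0.37  0.97]
{'fx': 363.5505710690935, 'fy': 363.5505710690935, 'cx': 281.86613221592467, 'cy': 208.79754766432018, 'mount': array([[-7.13587096e-04, -9.54485435e-01, -2.98256678e-01,
         7.67399637e-02],
       [ 9.99999716e-01, -7.53929276e-04,  2.02095064e-05,
         3.24296746e-04],
       [-2.44154121e-04, -2.98256579e-01,  9.54485701e-01,
        -1.45989419e-01],
       [ 0.00000000e+00,  0.00000000e+00,  0.00000000e+00,
         1.00000000e+00]])}
[[-509.2  917.1]
 [-616.1  856.7]
 [-547.3  917. ]
 [-659.3  856.6]
 [  36.1  484.8]
 [  15.   410.7]]
```

View pics/w1.png

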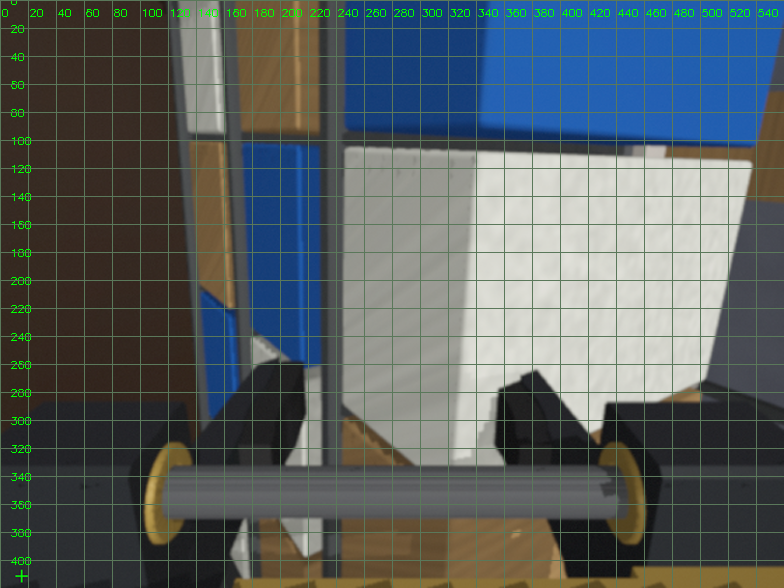

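The move was refused because each row needs both keys, so this picture only shows the shelf beyond the fingers, with the fingertips near (290,365) and (505,375). Sending it again.

Emit:
{"fn": "servo_tool", "kwargs": {
  "increments": [
    {"dp":[-0.0146,-0.0226,-0.0107],"rot":[0,0,0]},
    {"dp":[-0.0146,-0.0226,-0.0107],"rot":[0,0,0]},
    {"dp":[-0.0146,-0.0226,-0.0107],"rot":[0,0,0]},
    {"dp":[-0.0146,-0.0226,-0.0107],"rot":[0,0,0]},
    {"dp":[-0.0146,-0.0226,-0.0107],"rot":[0,0,0]},
    {"dp":[-0.0146,-0.0226,-0.0107],"rot":[0,0,0]},
    {"dp":[-0.0146,-0.0226,-0.0107],"rot":[0,0,0]},
    {"dp":[-0.0146,-0.0226,-0.0107],"rot":[0,0,0]},
    {"dp":[-0.0146,-0.0226,-0.0107],"rot":[0,0,0]},
    {"dp":[-0.0146,-0.0226,-0.0107],"rot":[0,0,0]},
    {"dp":[-0.0146,-0.0226,-0.0107],"rot":[0,0,0]},
    {"dp":[-0.0146,-0.0226,-0.0107],"rot":[0,0,0]},
    {"dp":[-0.0146,-0.0226,-0.0107],"rot":[0,0,0]},
    {"dp":[-0.0146,-0.0226,-0.0107],"rot":[0,0,0]},
    {"dp":[-0.0146,-0.0226,-0.0107],"rot":[0,0,0]},
    {"dp":[0,0,0],"rot":[0,0,0]}
  ]
}}

```text
clock: 3.62
position: [0.5325, 0.2155, 0.1946]
eef_rot: [0.063, -2.984, -0.942]
ft_force: [-0.3, -0.4, 0.8]
gripper_width: 0.0575
grip_force: 0.0
```

```bash
cat > wr.py <<'E'
from plan import *
def wproj(w,s,X):
    T=w["mount"];c=(R.from_rotvec(s["eef_rot"]).inv().apply(X-s["position"])-T[:3,3])@T[:3,:3]
    return np.c_[w["fx"]*c[:,0]/c[:,2]+w["cx"],w["fy"]*c[:,1]/c[:,2]+w["cy"]]
E
python3 - <<'E'
from wr import *
s=state()
show(*tool_for_cup(cup[:3],cupR(cup[3])),s);print(s["q"].round(2))
w=vision.get_image("wrist")
P=np.array([[-.0837,-.03,.1382],[-.0837,.03,.1382],[-.0968,-.03,.129],[-.0968,.03,.129]])
uv=wproj(w,s,cup[:3]+cupR(cup[3]).apply(P));print(uv.round(1))
# blue mask of handle: HSV, largest blob
h=cv2.cvtColor(w["img"],cv2.COLOR_RGB2HSV);m=cv2.inRange(h,(100,120,40),(130,255,255))
n,l,st,ce=cv2.connectedComponentsWithStats(m);print(st[1:][st[1:,4]>200])
im=w["img"].copy()
for a in uv: cv2.drawMarker(im,tuple(int(round(z)) for z in a),(0,255,0),cv2.MARKER_CROSS,9,1)
crop(im,0,0,560,420,1.4,"pics/w2.png",20)
E
```

```text
t 3.62 rot deg [ 0.02  0.19 -0.16] dp target axes mm [  0.6   0.9 120.5] dp now axes [  1.    0.9 120.5] world [0.5287 0.2853 0.0964]
[ 0.3   0.56 -0.57  1.88 -0.48  0.74  1.78]
[[295.1 263.8]
 [295.8 174.3]
 [270.7 263.9]
 [269.5 174.4]]
[[ 440    0   90   82 6137]
 [ 270  159   26  107 2430]]
```

View pics/w2.png

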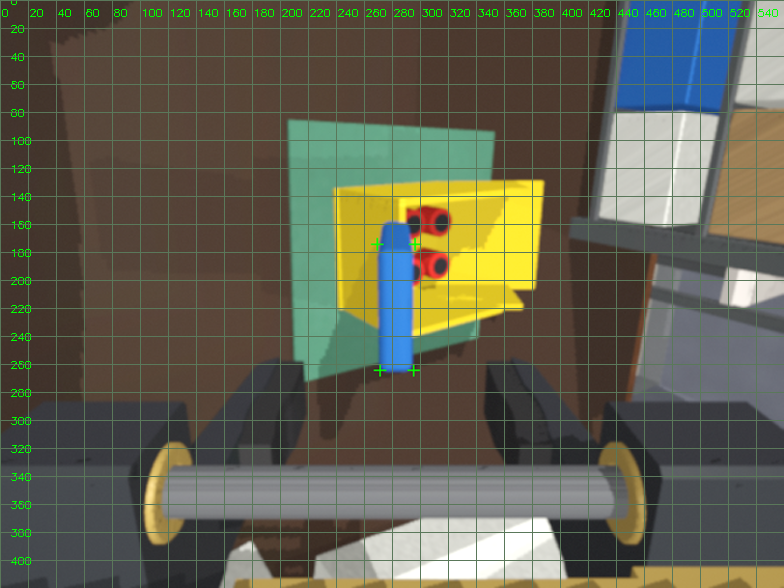

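The handle end face is at columns 271 to 295, rows 178 to 265. This matches the prediction to within 1 or 2 px, so I'll go in and grip.

Emit:
{"fn": "servo_tool", "kwargs": {
  "increments": [
    {"dp":[0.0001,0.0001,0.015],"rot":[0,0,0]},
    {"dp":[0.0001,0.0001,0.015],"rot":[0,0,0]},
    {"dp":[0.0001,0.0001,0.015],"rot":[0,0,0]},
    {"dp":[0.0001,0.0001,0.015],"rot":[0,0,0]},
    {"dp":[0.0001,0.0001,0.015],"rot":[0,0,0]},
    {"dp":[0.0001,0.0001,0.015],"rot":[0,0,0]},
    {"dp":[0.0001,0.0001,0.015],"rot":[0,0,0]},
    {"dp":[0.0001,0.0001,0.015],"rot":[0,0,0]},
    {"dp":[0,0,0],"rot":[0,0,0]}
  ]
}}

```text
clock: 4.8
position: [0.5256, 0.2886, 0.0967]
eef_rot: [0.07, -2.98, -0.943]
ft_force: [-0.9, -0.2, 0.4]
gripper_width: 0.057
grip_force: 0.0
```

Emit:
{"fn": "servo_tool", "kwargs": {
  "increments": [
    {"dp":[0,0,0],"rot":[0,0,0]},
    {"dp":[0,0,0],"rot":[0,0,0]},
    {"dp":[0,0,0],"rot":[0,0,0]},
    {"dp":[0,0,0],"rot":[0,0,0]},
    {"dp":[0,0,0],"rot":[0,0,0]},
    {"dp":[0,0,0],"rot":[0,0,0]},
    {"dp":[0,0,0],"rot":[0,0,0]},
    {"dp":[0,0,0],"rot":[0,0,0]}
  ],
  "grip": 0,
  "force": 40
}}

```text
clock: 5.8
position: [0.5265, 0.2878, 0.0975]
eef_rot: [0.069, -2.982, -0.942]
ft_force: [-0.4, 0.7, -1.3]
gripper_width: 0.0156
grip_force: 40.0
```

```bash
python3 - <<'E'
from plan import *
s=state();np.savez("grasp.npz",p=s["position"],r=s["eef_rot"],q=s["q"])
print(s["q"].round(2),s["grip_force"],s["ft_torque"])
show(*tool_for_cup(cup[:3],cupR(cup[3])),s)
E
```

```text
[ 0.17  0.74 -0.57  1.91 -0.49  0.49  1.79] 39.960708688013256 [-0.86478888 -0.06537368 -0.01477624]
t 5.8 rot deg [0.07 0.04 0.05] dp target axes mm [-2.1 -2.8 -0.6] dp now axes [-2.1 -2.8 -0.6] world [0.5287 0.2853 0.0964]
```

Emit:
{"fn": "servo_tool", "kwargs": {
  "increments": [
    {"dp":[0,0.003,-0.004],"rot":[0,0,0]},
    {"dp":[0,0.006,-0.0085],"rot":[0,0,0]},
    {"dp":[0,0.0096,-0.0137],"rot":[0,0,0]},
    {"dp":[0,0.0096,-0.0137],"rot":[0,0,0]},
    {"dp":[0,0.0096,-0.0137],"rot":[0,0,0]},
    {"dp":[0,0.0096,-0.0137],"rot":[0,0,0]},
    {"dp":[0,0.0096,-0.0137],"rot":[0,0,0]},
    {"dp":[0,0.0096,-0.0137],"rot":[0,0,0]},
    {"dp":[0,0.0096,-0.0137],"rot":[0,0,0]},
    {"dp":[0,0.0096,-0.0137],"rot":[0,0,0]},
    {"dp":[0,0.0096,-0.0137],"rot":[0,0,0]},
    {"dp":[0,0.0096,-0.0137],"rot":[0,0,0]},
    {"dp":[0,0.0096,-0.0137],"rot":[0,0,0]},
    {"dp":[0,0,0],"rot":[0,0,0]},
    {"dp":[0,0,0],"rot":[0,0,0]}
  ]
}}

```text
clock: 7.68
position: [0.526, 0.2876, 0.2966]
eef_rot: [0.069, -2.982, -0.942]
ft_force: [-0.0, 0.6, -1.0]
gripper_width: 0.0159
grip_force: 40.0
```

```bash
cat >> plan.py <<'E'
LIP=np.array([.109,0,.047])
kR=R.from_euler('z',kit[3])
def pour(tip,y=-.035,z=.075):
    RC=cupR(kit[3]+np.pi/2,np.radians(tip));L=kit[:3]+kR.apply([-.0525,y,0]);L[2]=z
    return tool_for_cup(L-RC.apply(LIP),RC)
E
python3 - <<'E'
from plan import *
s=state();print(s["q"].round(2),s["ft_force"].round(1),s["position"],s["gripper_width"],s["grip_force"])
show(*pour(30,z=.12),s)
l=TC.inv().apply(LIP-G)-[0,0,.019];r=R.from_euler('x',3,degrees=True)
print("lip in tool",l.round(4),"pivot dp per 3deg mm",((l-r.apply(l))*1e3).round(2))
E
```

```text
[ 0.18  0.42 -0.56  1.8  -0.49  0.86  1.59] [-0.   0.6 -1. ] [0.52604581 0.28757194 0.29655671] 0.01588737714920884 39.96063012862578
t 7.67 rot deg [30.03 -1.94  5.41] dp target axes mm [  -8.6 -475.9    9.4] dp now axes [  38.3 -415.4 -229.4] world [ 0.5096 -0.1855  0.2458]
lip in tool [0.     0.1135 0.1362] pivot dp per 3deg mm [ 0.    7.28 -5.75]
```

Emit:
{"fn": "servo_tool", "kwargs": {
  "increments": [
    {"dp":[0,0,0],"rot":[5,-0.32,0.9]},
    {"dp":[0,0,0],"rot":[5,-0.32,0.9]},
    {"dp":[0,0,0],"rot":[5,-0.32,0.9]},
    {"dp":[0,0,0],"rot":[5,-0.32,0.9]},
    {"dp":[0,0,0],"rot":[5,-0.32,0.9]},
    {"dp":[0,0,0],"rot":[5,-0.32,0.9]},
    {"dp":[0,-0.01,0],"rot":[0,0,0]},
    {"dp":[0,-0.02,0],"rot":[0,0,0]},
    {"dp":[-0.001,-0.03,0.001],"rot":[0,0,0]},
    {"dp":[-0.001,-0.03,0.001],"rot":[0,0,0]},
    {"dp":[-0.001,-0.03,0.001],"rot":[0,0,0]},
    {"dp":[-0.001,-0.03,0.001],"rot":[0,0,0]},
    {"dp":[-0.001,-0.03,0.001],"rot":[0,0,0]},
    {"dp":[-0.001,-0.03,0.001],"rot":[0,0,0]},
    {"dp":[-0.001,-0.03,0.001],"rot":[0,0,0]},
    {"dp":[-0.001,-0.03,0.001],"rot":[0,0,0]},
    {"dp":[0,-0.03,0.001],"rot":[0,0,0]},
    {"dp":[0,-0.03,0],"rot":[0,0,0]},
    {"dp":[0,-0.02,0],"rot":[0,0,0]},
    {"dp":[0,-0.01,0],"rot":[0,0,0]}
  ]
}}

```text
clock: 10.18
position: [0.5141, -0.0736, 0.256]
eef_rot: [0.091, 3.135, 0.138]
ft_force: [0.9, -0.6, -2.4]
gripper_width: 0.0155
grip_force: 40.0
```

Emit:
{"fn": "servo_tool", "kwargs": {
  "increments": [
    {"dp":[0,-0.02,0],"rot":[0,0,0]},
    {"dp":[0,-0.03,0],"rot":[0,0,0]},
    {"dp":[0,-0.03,0],"rot":[0,0,0]},
    {"dp":[0,-0.02,0],"rot":[0,0,0]},
    {"dp":[0,-0.015,0],"rot":[0,0,0]},
    {"dp":[0,0,0],"rot":[0,0,0]}
  ]
}}

```text
clock: 10.92
position: [0.5092, -0.1851, 0.2461]
eef_rot: [0.085, 3.135, 0.139]
ft_force: [0.9, 1.0, -2.9]
gripper_width: 0.0155
grip_force: 40.0
```

```bash
python3 - <<'E'
from plan import *
s=state();print(s["q"].round(2),s["ft_force"].round(1),s["position"],s["gripper_width"],s["grip_force"])
show(*pour(30,z=.12),s)
E
```

```text
[ 0.43  0.37 -0.14  1.79 -0.04  1.01  1.84] [ 0.9  1.  -2.9] [ 0.50919249 -0.18509838  0.24607126] 0.015485550365362095 39.96565070003271
t 10.93 rot deg [ 0.06  0.02 -0.07] dp target axes mm [-0.4 -0.4  0.3] dp now axes [-0.4 -0.4  0.3] world [ 0.5096 -0.1855  0.2458]
```

Emit:
{"fn": "servo_tool", "kwargs": {
  "increments": [
    {"dp":[0,0.0073,-0.0057],"rot":[3,0,0]},
    {"dp":[0,0.0073,-0.0057],"rot":[3,0,0]},
    {"dp":[0,0.0073,-0.0057],"rot":[3,0,0]},
    {"dp":[0,0.0073,-0.0057],"rot":[3,0,0]},
    {"dp":[0,0.0073,-0.0057],"rot":[3,0,0]},
    {"dp":[0,0.0073,-0.0057],"rot":[3,0,0]},
    {"dp":[0,0.0073,-0.0057],"rot":[3,0,0]},
    {"dp":[0,0.0073,-0.0057],"rot":[3,0,0]},
    {"dp":[0,0,0],"rot":[0,0,0]}
  ]
}}

```text
clock: 12.05
position: [0.5132, -0.1191, 0.2857]
eef_rot: [-0.073, -3.091, 0.513]
ft_force: [0.4, 0.1, -1.7]
gripper_width: 0.0158
grip_force: 40.0
```

```bash
python3 - <<'E'
from plan import *
s=state();print(s["q"].round(2),s["position"],s["gripper_width"],s["grip_force"])
show(*pour(54,z=.07),s)
E
```

```text
[ 0.03  0.28 -0.11  1.85  0.41  1.09  1.24] [ 0.5131535  -0.11912426  0.28565192] 0.01580566709124259 39.970205530989915
t 12.05 rot deg [0.17 0.12 0.3 ] dp target axes mm [ 0.1 12.  48.7] dp now axes [ 0.1 11.9 48.7] world [ 0.5128 -0.1236  0.2357]
```

Now I lower it and pour by pivoting about the lip up to about 93 degrees.

Emit:
{"fn": "servo_tool", "kwargs": {
  "increments": [
    {"dp":[0,0.003,0.012],"rot":[0,0,0]},
    {"dp":[0,0.003,0.012],"rot":[0,0,0]},
    {"dp":[0,0.003,0.012],"rot":[0,0,0]},
    {"dp":[0,0.003,0.012],"rot":[0,0,0]},
    {"dp":[0,0.0073,-0.0057],"rot":[3,0,0]},
    {"dp":[0,0.0073,-0.0057],"rot":[3,0,0]},
    {"dp":[0,0.0073,-0.0057],"rot":[3,0,0]},
    {"dp":[0,0.0073,-0.0057],"rot":[3,0,0]},
    {"dp":[0,0.0073,-0.0057],"rot":[3,0,0]},
    {"dp":[0,0.0073,-0.0057],"rot":[3,0,0]},
    {"dp":[0,0.0073,-0.0057],"rot":[3,0,0]},
    {"dp":[0,0.0073,-0.0057],"rot":[3,0,0]},
    {"dp":[0,0,0],"rot":[0,0,0]}
  ]
}}

```text
clock: 13.68
position: [0.5165, -0.0524, 0.2462]
eef_rot: [-0.072, -2.906, 1.141]
ft_force: [-0.3, -0.6, -1.9]
gripper_width: 0.0158
grip_force: 40.0
```

Emit:
{"fn": "servo_tool", "kwargs": {
  "increments": [
    {"dp":[0,0.0073,-0.0057],"rot":[3,0,0]},
    {"dp":[0,0.0073,-0.0057],"rot":[3,0,0]},
    {"dp":[0,0.0073,-0.0057],"rot":[3,0,0]},
    {"dp":[0,0.0073,-0.0057],"rot":[3,0,0]},
    {"dp":[0,0.0073,-0.0057],"rot":[3,0,0]},
    {"dp":[0,0,0],"rot":[0,0,0]},
    {"dp":[0,0,0],"rot":[0,0,0]},
    {"dp":[0,0,0],"rot":[0,0,0]},
    {"dp":[0,0,0],"rot":[0,0,0]}
  ]
}}

```text
clock: 14.8
position: [0.5188, -0.0093, 0.2391]
eef_rot: [-0.074, -2.726, 1.508]
ft_force: [0.3, 0.7, -1.3]
gripper_width: 0.0157
grip_force: 40.0
```

```bash
python3 - <<'E'
from plan import *
s=state();print(s["q"].round(2),s["position"],s["gripper_width"],s["grip_force"],s["ft_force"].round(1))
show(*pour(93,z=.07),s)
a=vision.get_image("scene")["img"];b=vision.get_image("top")["img"]
x=cv2.resize(a[110:320,120:400],None,fx=1.42,fy=1.42);y=cv2.resize(b[130:340,180:460],None,fx=1.42,fy=1.42)
cv2.imwrite("pics/p1.png",np.hstack([x,y])[:,:,::-1])
E
```

```text
[-0.5   0.65 -0.06  1.78  0.8   1.5   0.56] [ 0.5187541  -0.00931229  0.23906749] 0.0157262078234263 39.9744226410985 [ 0.3  0.7 -1.3]
t 14.8 rot deg [ 0.09 -0.   -0.07] dp target axes mm [-0.1  2.6 -3. ] dp now axes [-0.1  2.6 -3. ] world [ 0.5191 -0.0054  0.2384]
```

View pics/p1.png

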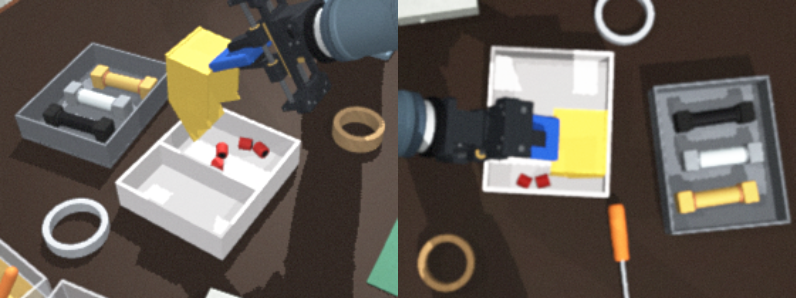

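Four red caps are visible in the wide compartment, and the cup hides the others. I'll tip a little further, then count them by colour in code.

Emit:
{"fn": "servo_tool", "kwargs": {
  "increments": [
    {"dp":[0,0.0073,-0.0057],"rot":[3,0,0]},
    {"dp":[0,0.0073,-0.0057],"rot":[3,0,0]},
    {"dp":[0,0.0073,-0.0057],"rot":[3,0,0]},
    {"dp":[0,0.0073,-0.0057],"rot":[3,0,0]},
    {"dp":[0,0,-0.008],"rot":[0,0,0]},
    {"dp":[0,0,0.008],"rot":[0,0,0]},
    {"dp":[0,0,-0.008],"rot":[0,0,0]},
    {"dp":[0,0,0],"rot":[0,0,0]},
    {"dp":[0,0,0],"rot":[0,0,0]}
  ]
}}

```text
clock: 16.02
position: [0.5209, 0.0324, 0.2263]
eef_rot: [-0.068, -2.55, 1.783]
ft_force: [-0.3, -0.7, -0.6]
gripper_width: 0.0156
grip_force: 40.0
```

```bash
cat > red.py <<'E'
from plan import *
def red():
    for n in("scene","top"):
        c=vision.get_image(n);h=cv2.cvtColor(c["img"],cv2.COLOR_RGB2HSV)
        m=cv2.inRange(h,(0,150,60),(5,255,255))|cv2.inRange(h,(172,150,60),(180,255,255))
        k,l,st,ce=cv2.connectedComponentsWithStats(m)
        print(n,[(*ce[i].round().astype(int).tolist(),int(st[i,4]),*st[i,2:4].tolist()) for i in range(1,k) if st[i,4]>6])
if __name__=="__main__":
    s=state();print(s["position"],s["clock"],s["q"].round(2),s["gripper_width"]);red()
    show(*pour(60,z=.12),s)
E
python3 red.py
```

```text
[0.52094616 0.03236802 0.22633671] 16.025 [-0.62  0.81 -0.03  1.68  0.83  1.67  0.47] 0.015562280044328839
scene [(42, 137, 24, 8, 6), (292, 211, 59, 9, 8), (275, 219, 99, 11, 18), (303, 214, 63, 11, 11)]
top [(268, 257, 58, 10, 9), (281, 258, 51, 9, 7)]
t 16.02 rot deg [-4.491e+01  4.000e-02 -3.000e-02] dp target axes mm [  -0.2 -153.    -0.4] dp now axes [  -0.2 -108.7  107.7] world [ 0.5138 -0.106   0.2914]
```

Emit:
{"fn": "servo_tool", "kwargs": {
  "increments": [
    {"dp":[0,-0.0118,-0.0043],"rot":[0,0,0]},
    {"dp":[0,-0.0118,-0.0043],"rot":[0,0,0]},
    {"dp":[0,-0.0118,-0.0043],"rot":[0,0,0]},
    {"dp":[0,-0.0118,-0.0043],"rot":[0,0,0]},
    {"dp":[0,-0.0114,0.0104],"rot":[-5,0,0]},
    {"dp":[0,-0.0114,0.0104],"rot":[-5,0,0]},
    {"dp":[0,-0.0114,0.0104],"rot":[-5,0,0]},
    {"dp":[0,-0.0114,0.0104],"rot":[-5,0,0]},
    {"dp":[0,-0.0114,0.0104],"rot":[-5,0,0]},
    {"dp":[0,-0.0114,0.0104],"rot":[-5,0,0]},
    {"dp":[0,-0.0114,0.0104],"rot":[-5,0,0]},
    {"dp":[0,-0.0114,0.0104],"rot":[-5,0,0]},
    {"dp":[0,-0.0114,0.0104],"rot":[-5,0,0]},
    {"dp":[0,-0.0114,0.0104],"rot":[-5,0,0]},
    {"dp":[0,-0.0114,0.0104],"rot":[-5,0,0]},
    {"dp":[0,-0.0114,0.0104],"rot":[-5,0,0]},
    {"dp":[0,-0.0114,0.0104],"rot":[-5,0,0]},
    {"dp":[0,-0.0114,0.0104],"rot":[-5,0,0]},
    {"dp":[0,-0.0114,0.0104],"rot":[-5,0,0]},
    {"dp":[0,0,0],"rot":[0,0,0]}
  ]
}}

```text
clock: 18.62
position: [0.5079, -0.1838, 0.248]
eef_rot: [0.091, 3.137, 0.137]
ft_force: [-0.3, -0.2, -1.2]
gripper_width: 0.0156
grip_force: 40.0
```

```bash
python3 red.py; python3 -c "
from plan import *
show(*pour(30,z=.12))"
```

```text
[ 0.50794461 -0.1838418   0.24797884] 18.625 [ 0.38  0.36 -0.08  1.8  -0.07  1.01  1.85] 0.01561210051010384
scene [(42, 137, 24, 8, 6), (292, 211, 61, 9, 8), (275, 219, 96, 11, 18), (303, 214, 63, 11, 11)]
top [(260, 217, 59, 7, 9), (274, 217, 53, 8, 9), (288, 227, 49, 8, 9), (293, 242, 61, 9, 10), (268, 257, 61, 10, 9), (281, 257, 62, 10, 9)]
t 18.62 rot deg [29.98 -0.17 -0.25] dp target axes mm [ -1.7  52.4 -72.3] dp now axes [ -1.2  81.6 -36.5] world [ 0.5138 -0.106   0.2914]
t 18.73 rot deg [-0.   -0.01  0.04] dp target axes mm [-0.4 -5.3  2.6] dp now axes [-0.4 -5.3  2.6] world [ 0.5096 -0.1855  0.2458]
```

All six caps are in the wide compartment; the top view shows six blobs at rows 217 to 257, below the divider. Now I take the cup back.

```bash
python3 - <<'E'
from plan import *
g=np.load("grasp.npz");print(g["p"],g["r"])
show(np.array([.526,.2876,.2966]),R.from_rotvec(g["r"]))
E
```

```text
[0.52648236 0.28777043 0.09753598] [ 0.06945635 -2.98249608 -0.94249637]
t 18.73 rot deg [-30.05   1.89  -5.39] dp target axes mm [-38.3 409.4 229.1] dp now axes [  7.9 470.6  -6.8] world [0.526  0.2876 0.2966]
```

Emit:
{"fn": "servo_tool", "kwargs": {
  "increments": [
    {"dp":[0,0.01,0],"rot":[0,0,0]},
    {"dp":[0,0.02,0],"rot":[0,0,0]},
    {"dp":[0.0005,0.03,-0.0005],"rot":[0,0,0]},
    {"dp":[0.0005,0.03,-0.0005],"rot":[0,0,0]},
    {"dp":[0.0005,0.03,-0.0005],"rot":[0,0,0]},
    {"dp":[0.0005,0.03,-0.0005],"rot":[0,0,0]},
    {"dp":[0.0005,0.03,-0.0005],"rot":[0,0,0]},
    {"dp":[0.0005,0.03,-0.0005],"rot":[0,0,0]},
    {"dp":[0.0005,0.03,-0.0005],"rot":[0,0,0]},
    {"dp":[0.0005,0.03,-0.0005],"rot":[0,0,0]},
    {"dp":[0.0005,0.03,-0.0005],"rot":[0,0,0]},
    {"dp":[0.0005,0.03,-0.0005],"rot":[0,0,0]},
    {"dp":[0.0005,0.03,-0.0005],"rot":[0,0,0]},
    {"dp":[0.0005,0.03,-0.0005],"rot":[0,0,0]},
    {"dp":[0.0005,0.03,-0.0005],"rot":[0,0,0]},
    {"dp":[0.0005,0.025,0],"rot":[0,0,0]},
    {"dp":[0,0.016,0],"rot":[0,0,0]},
    {"dp":[0,0.01,0],"rot":[0,0,0]}
  ]
}}

```text
clock: 20.98
position: [0.5266, 0.2889, 0.2967]
eef_rot: [0.079, 3.135, 0.138]
ft_force: [-0.3, -0.6, -1.5]
gripper_width: 0.0157
grip_force: 40.0
```

Emit:
{"fn": "servo_tool", "kwargs": {
  "increments": [
    {"dp":[0,0,0],"rot":[-5,0.31,-0.9]},
    {"dp":[0,0,0],"rot":[-5,0.31,-0.9]},
    {"dp":[0,0,0],"rot":[-5,0.31,-0.9]},
    {"dp":[0,0,0],"rot":[-5,0.31,-0.9]},
    {"dp":[0,0,0],"rot":[-5,0.31,-0.9]},
    {"dp":[0,0,0],"rot":[-5,0.31,-0.9]},
    {"dp":[0,0,0],"rot":[0,0,0]},
    {"dp":[0,0,0],"rot":[0,0,0]}
  ]
}}

```text
clock: 21.98
position: [0.5272, 0.2877, 0.2967]
eef_rot: [0.07, -2.984, -0.941]
ft_force: [0.1, 0.8, -1.8]
gripper_width: 0.0156
grip_force: 40.0
```

```bash
python3 - <<'E'
from plan import *
g=np.load("grasp.npz")
show(g["p"]+[0,0,.003],R.from_rotvec(g["r"]))
E
```

```text
t 21.98 rot deg [-0.08  0.07  0.03] dp target axes mm [   0.9 -112.7  160.6] dp now axes [   1.2 -112.5  160.8] world [0.5265 0.2878 0.1005]
```

Emit:
{"fn": "servo_tool", "kwargs": {
  "increments": [
    {"dp":[0,-0.0094,0.0134],"rot":[0,0,0]},
    {"dp":[0,-0.0094,0.0134],"rot":[0,0,0]},
    {"dp":[0,-0.0094,0.0134],"rot":[0,0,0]},
    {"dp":[0,-0.0094,0.0134],"rot":[0,0,0]},
    {"dp":[0,-0.0094,0.0134],"rot":[0,0,0]},
    {"dp":[0,-0.0094,0.0134],"rot":[0,0,0]},
    {"dp":[0,-0.0094,0.0134],"rot":[0,0,0]},
    {"dp":[0,-0.0094,0.0134],"rot":[0,0,0]},
    {"dp":[0,-0.0094,0.0134],"rot":[0,0,0]},
    {"dp":[0,-0.0094,0.0134],"rot":[0,0,0]},
    {"dp":[0,-0.0094,0.0134],"rot":[0,0,0]},
    {"dp":[0,-0.0094,0.0134],"rot":[0,0,0]},
    {"dp":[0,0,0],"rot":[0,0,0]},
    {"dp":[0,-0.0006,0.0008],"rot":[0,0,0]},
    {"dp":[0,-0.0006,0.0008],"rot":[0,0,0]},
    {"dp":[0,0,0],"rot":[0,0,0]},
    {"dp":[0,0,0],"rot":[0,0,0]}
  ]
}}

```text
clock: 24.1
position: [0.5279, 0.2875, 0.0983]
eef_rot: [0.07, -2.984, -0.943]
ft_force: [-0.0, 0.6, -2.2]
gripper_width: 0.0159
grip_force: 40.0
```

Emit:
{"fn": "servo_tool", "kwargs": {
  "increments": [
    {"dp":[0,-0.0006,0.0008],"rot":[0,0,0]},
    {"dp":[0,0,0],"rot":[0,0,0]}
  ]
}}

```text
clock: 24.35
position: [0.5277, 0.2874, 0.097]
eef_rot: [0.069, -2.984, -0.943]
ft_force: [-0.3, 0.7, -1.6]
gripper_width: 0.0159
grip_force: 40.0
```

Emit:
{"fn": "servo_tool", "kwargs": {
  "increments": [
    {"dp":[0,-0.0003,0.0004],"rot":[0,0,0]},
    {"dp":[0,0,0],"rot":[0,0,0]}
  ]
}}

```text
clock: 24.6
position: [0.5277, 0.2874, 0.0965]
eef_rot: [0.069, -2.984, -0.943]
ft_force: [0.2, -0.3, -0.4]
gripper_width: 0.0159
grip_force: 40.0
```

```bash
python3 -c "
from plan import *
s=state();print(s['position'],s['ft_force'],s['ft_torque'])"
```

```text
[0.52772561 0.28741296 0.09648266] [ 0.22393501 -0.26096278 -0.4197785 ] [-0.66557333 -0.03891391  0.00999972]
```

Emit:
{"fn": "servo_tool", "kwargs": {
  "increments": [
    {"dp":[0,-0.0003,0.0004],"rot":[0,0,0]},
    {"dp":[0,0,0],"rot":[0,0,0]}
  ]
}}

```text
clock: 24.85
position: [0.5277, 0.2874, 0.096]
eef_rot: [0.069, -2.984, -0.943]
ft_force: [0.6, -0.2, -0.0]
gripper_width: 0.0157
grip_force: 40.0
```

```bash
python3 -c "
from plan import *
s=state();print(s['position'],s['ft_force'],s['ft_torque'])"
```

```text
[0.52771894 0.28739357 0.09598768] [ 0.62280763 -0.17630445 -0.02146024] [-0.66921105  0.02811522  0.0224725 ]
```

Emit:
{"fn": "servo_tool", "kwargs": {
  "increments": [
    {"dp":[0,0,0],"rot":[0,0,0]},
    {"dp":[0,0,0],"rot":[0,0,0]},
    {"dp":[0,0,0],"rot":[0,0,0]},
    {"dp":[0,0,0],"rot":[0,0,0]},
    {"dp":[0,0,0],"rot":[0,0,0]},
    {"dp":[0,0,-0.008],"rot":[0,0,0]},
    {"dp":[0,0,-0.016],"rot":[0,0,0]},
    {"dp":[0,0,-0.016],"rot":[0,0,0]},
    {"dp":[0,0,-0.016],"rot":[0,0,0]},
    {"dp":[0,0,-0.016],"rot":[0,0,0]},
    {"dp":[0,0,-0.016],"rot":[0,0,0]},
    {"dp":[0,0,-0.016],"rot":[0,0,0]},
    {"dp":[0,0,-0.016],"rot":[0,0,0]},
    {"dp":[0,0,0],"rot":[0,0,0]}
  ],
  "grip": 0.55
}}

```text
clock: 26.6
position: [0.5316, 0.2177, 0.1952]
eef_rot: [0.068, -2.986, -0.943]
ft_force: [-0.4, -0.6, -0.4]
gripper_width: 0.0484
grip_force: 0.0
```

```bash
cat >> plan.py <<'E'
def down(p,yaw):  # tool pointing down, tool x at world angle yaw
    return np.array(p),R.from_matrix(np.c_[[np.cos(yaw),np.sin(yaw),0],[np.sin(yaw),-np.cos(yaw),0],[0,0,-1]])
E
python3 - <<'E'
from plan import *
s=state();print(s["q"].round(2))
# brass: long axis = its y -> tool y along brass x ; tool x along -/+ brass y
for d in(1,-1):
    show(*down([br[0],br[1],.2],br[3]+d*np.pi/2),s)
# cup check in top image: yellow mask bbox vs first image
import pickle
t0=pickle.load(open("c.pkl","rb"))[0]["img"]
for im in(t0,vision.get_image("top")["img"]):
    h=cv2.cvtColor(im[180:280,60:180],cv2.COLOR_RGB2HSV);m=cv2.inRange(h,(20,130,60),(34,255,255));print(cv2.boundingRect(m),cv2.countNonZero(m))
E
```

```text
[ 0.25  0.54 -0.51  1.89 -0.53  0.75  1.83]
t 26.6 rot deg [ 28.64 -25.44  81.21] dp target axes mm [-502.7 -160.    -4.8] dp now axes [ 106.3 -420.  -301. ] world [ 0.4484 -0.3032  0.2   ]
t 26.6 rot deg [ 26.15  29.44 -92.64] dp target axes mm [502.7 160.   -4.8] dp now axes [ 106.3 -420.  -301. ] world [ 0.4484 -0.3032  0.2   ]
(14, 33, 76, 43) 2180
(13, 29, 101, 47) 2629
```

Emit:
{"fn": "servo_tool", "kwargs": {
  "increments": [
    {"dp":[0,0,0],"rot":[2.39,-2.12,6.77]},
    {"dp":[0,0,0],"rot":[2.39,-2.12,6.77]},
    {"dp":[0,0,0],"rot":[2.39,-2.12,6.77]},
    {"dp":[0,0,0],"rot":[2.39,-2.12,6.77]},
    {"dp":[0,0,0],"rot":[2.39,-2.12,6.77]},
    {"dp":[0,0,0],"rot":[2.39,-2.12,6.77]},
    {"dp":[0,0,0],"rot":[2.39,-2.12,6.77]},
    {"dp":[0,0,0],"rot":[2.39,-2.12,6.77]},
    {"dp":[0,0,0],"rot":[2.39,-2.12,6.77]},
    {"dp":[0,0,0],"rot":[2.39,-2.12,6.77]},
    {"dp":[0,0,0],"rot":[2.39,-2.12,6.77]},
    {"dp":[0,0,0],"rot":[2.39,-2.12,6.77]},
    {"dp":[0,0,0],"rot":[0,0,0]}
  ]
}}

```text
clock: 28.28
position: [0.5302, 0.2201, 0.1934]
eef_rot: [-2.042, -2.384, 0.004]
ft_force: [0.6, -0.9, -0.3]
gripper_width: 0.0485
grip_force: 0.0
```

Emit:
{"fn": "servo_tool", "kwargs": {
  "increments": [
    {"dp":[-0.014,-0.0045,0],"rot":[0,0,0]},
    {"dp":[-0.028,-0.0089,0],"rot":[0,0,0]},
    {"dp":[-0.028,-0.0089,0],"rot":[0,0,0]},
    {"dp":[-0.028,-0.0089,0],"rot":[0,0,0]},
    {"dp":[-0.028,-0.0089,0],"rot":[0,0,0]},
    {"dp":[-0.028,-0.0089,0],"rot":[0,0,0]},
    {"dp":[-0.028,-0.0089,0],"rot":[0,0,0]},
    {"dp":[-0.028,-0.0089,0],"rot":[0,0,0]},
    {"dp":[-0.028,-0.0089,0],"rot":[0,0,0]},
    {"dp":[-0.028,-0.0089,0],"rot":[0,0,0]},
    {"dp":[-0.028,-0.0089,0],"rot":[0,0,0]},
    {"dp":[-0.028,-0.0089,0],"rot":[0,0,0]},
    {"dp":[-0.028,-0.0089,0],"rot":[0,0,0]},
    {"dp":[-0.028,-0.0089,0],"rot":[0,0,0]},
    {"dp":[-0.028,-0.0089,0],"rot":[0,0,0]},
    {"dp":[-0.028,-0.0089,0],"rot":[0,0,0]},
    {"dp":[-0.028,-0.0089,0],"rot":[0,0,0]},
    {"dp":[-0.028,-0.0089,0],"rot":[0,0,0]},
    {"dp":[-0.014,-0.0045,0],"rot":[0,0,0]},
    {"dp":[0,0,0],"rot":[0,0,0]}
  ]
}}

```text
clock: 30.78
position: [0.4467, -0.3047, 0.1944]
eef_rot: [-2.049, -2.379, 0.003]
ft_force: [-0.1, 0.1, -0.6]
gripper_width: 0.0483
grip_force: 0.0
```

```bash
python3 - <<'E'
from wr import *
s=state();print(s["q"].round(2))
show(*down([br[0],br[1],.2],br[3]+np.pi/2),s)
w=vision.get_image("wrist")
b=lambda L:np.array([br[0],br[1],.022])+R.from_euler('z',br[3]).apply(np.array(L)*1e-3)
uv=wproj(w,s,b([(17,65,17),(17,41,17),(-17,41,17),(-17,65,17),(17,-41,17),(17,-65,17),(-17,-65,17),(-17,-41,17)]));print(uv.round(1).tolist())
h=cv2.cvtColor(w["img"],cv2.COLOR_RGB2HSV);m=cv2.inRange(h,(15,110,90),(32,255,255))
n,l,st,ce=cv2.connectedComponentsWithStats(m);print([(st[i].tolist(),ce[i].round(1).tolist()) for i in range(1,n) if st[i,4]>150])
im=w["img"].copy()
for a in uv: cv2.drawMarker(im,tuple(int(round(z)) for z in a),(0,255,0),cv2.MARKER_CROSS,7,1)
u=vision.get_image("top")["img"]
x=cv2.resize(im,(480,360));y=cv2.resize(u,None,fx=.57,fy=.57)
y=cv2.resize(u[180:285,60:165],(315,315))
o=np.zeros((360,800,3),np.uint8);o[:,:480]=x;o[:315,482:797]=y
cv2.imwrite("pics/w3.png",o[:,:,::-1])
h=cv2.cvtColor(u[180:280,60:180],cv2.COLOR_RGB2HSV);m=cv2.inRange(h,(20,130,60),(34,255,255));print(cv2.boundingRect(m),cv2.countNonZero(m))
E
```

```text
[ 0.22  0.42  0.38  1.89 -0.2   0.87  0.84]
t 30.77 rot deg [-0.15 -0.02 -0.06] dp target axes mm [ 1.2  1.8 -5.6] dp now axes [ 1.2  1.8 -5.6] world [ 0.4484 -0.3032  0.2   ]
[[305.3, 110.1], [304.8, 140.3], [263.4, 140.4], [262.8, 110.2], [303.2, 233.7], [302.8, 258.4], [265.4, 258.5], [265.0, 233.8]]
[([266, 108, 41, 34, 363], [288.2, 124.8]), ([268, 142, 37, 113, 1498], [289.4, 195.5]), ([125, 316, 30, 73, 1067], [136.4, 352.7]), ([409, 316, 31, 73, 1066], [427.3, 352.7]), ([143, 405, 417, 15, 3991], [388.5, 414.0])]
(13, 32, 76, 44) 2670
```

View pics/w3.png

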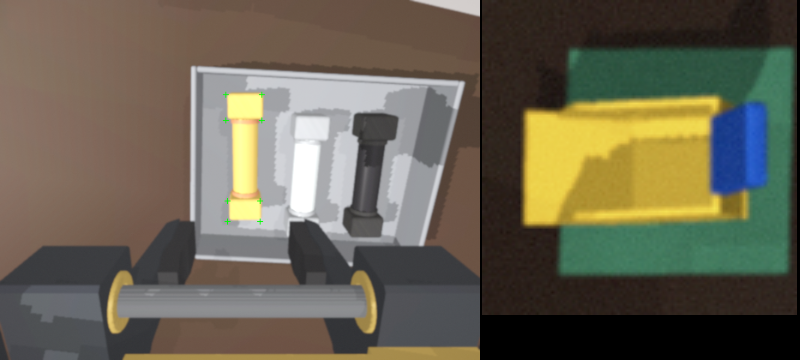

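The wrist view shows the brass coupling in crop px at columns 228 to 263, rows 93 to 220, within about 2 px of the prediction. The cup stands upright and empty on the mat. Going down to grasp.

Emit:
{"fn": "servo_tool", "kwargs": {
  "increments": [
    {"dp":[0.0025,0.003,0.0075],"rot":[0,0,0]},
    {"dp":[0,0,0.0175],"rot":[0,0,0]},
    {"dp":[0,0,0.0175],"rot":[0,0,0]},
    {"dp":[0,0,0.0175],"rot":[0,0,0]},
    {"dp":[0,0,0.0175],"rot":[0,0,0]},
    {"dp":[0,0,0.0175],"rot":[0,0,0]},
    {"dp":[0,0,0.0175],"rot":[0,0,0]},
    {"dp":[0,0,0.0175],"rot":[0,0,0]},
    {"dp":[0,0,0.0175],"rot":[0,0,0]},
    {"dp":[0,0,0.0175],"rot":[0,0,0]},
    {"dp":[0,0,0.008],"rot":[0,0,0]},
    {"dp":[0,0,0],"rot":[0,0,0]},
    {"dp":[0,0,0],"rot":[0,0,0]}
  ],
  "grip": 0.48
}}

```text
clock: 32.5
position: [0.4504, -0.3012, 0.022]
eef_rot: [-2.048, -2.382, 0.002]
ft_force: [0.8, 1.0, 0.7]
gripper_width: 0.0426
grip_force: 0.0
```

Emit:
{"fn": "servo_tool", "kwargs": {
  "increments": [
    {"dp":[0,0,0.004],"rot":[0,0,0]},
    {"dp":[0,0,0.004],"rot":[0,0,0]},
    {"dp":[0,0,0.003],"rot":[0,0,0]},
    {"dp":[0,0,0],"rot":[0,0,0]}
  ]
}}

```text
clock: 33.0
position: [0.4498, -0.3008, 0.0102]
eef_rot: [-2.047, -2.38, 0.003]
ft_force: [-0.4, 0.1, -0.1]
gripper_width: 0.0427
grip_force: 0.0
```

Emit:
{"fn": "servo_tool", "kwargs": {
  "increments": [
    {"dp":[0,0,0],"rot":[0,0,0]},
    {"dp":[0,0,0],"rot":[0,0,0]},
    {"dp":[0,0,0],"rot":[0,0,0]},
    {"dp":[0,0,0],"rot":[0,0,0]},
    {"dp":[0,0,0],"rot":[0,0,0]}
  ],
  "grip": 0,
  "force": 35
}}

```text
clock: 33.62
position: [0.45, -0.301, 0.0106]
eef_rot: [-2.047, -2.381, 0.003]
ft_force: [0.1, -0.1, 1.9]
gripper_width: 0.0252
grip_force: 35.0
```

Emit:
{"fn": "servo_tool", "kwargs": {
  "increments": [
    {"dp":[0,0,-0.005],"rot":[0,0,0]},
    {"dp":[0,0,-0.01],"rot":[0,0,0]},
    {"dp":[0,0,-0.015],"rot":[0,0,0]},
    {"dp":[0,0,-0.02],"rot":[0,0,0]},
    {"dp":[0,0,-0.02],"rot":[0,0,0]},
    {"dp":[0,0,-0.02],"rot":[0,0,0]},
    {"dp":[0,0,-0.02],"rot":[0,0,0]},
    {"dp":[0,0,-0.02],"rot":[0,0,0]},
    {"dp":[0,0,-0.01],"rot":[0,0,0]},
    {"dp":[0,0,0],"rot":[0,0,0]},
    {"dp":[0,0,0],"rot":[0,0,0]}
  ]
}}

```text
clock: 35.0
position: [0.4499, -0.3006, 0.15]
eef_rot: [-2.046, -2.38, 0.003]
ft_force: [0.8, 0.2, -1.3]
gripper_width: 0.0248
grip_force: 35.0
```

```bash
python3 - <<'E'
from plan import *
s=state();print(s["q"].round(2),s["gripper_width"],s["grip_force"],s["ft_force"].round(1))
p=kit[:3]+kR.apply([.0625,0,0]);p[2]=.15
show(*down(p,kit[3]+np.pi/2+np.radians(0)),s)
# held coupling yaw in wrist image
w=vision.get_image("wrist");h=cv2.cvtColor(w["img"],cv2.COLOR_RGB2HSV);m=cv2.inRange(h,(15,110,90),(32,255,255))
n,l,st,ce=cv2.connectedComponentsWithStats(m);print([(st[i].tolist(),ce[i].round(1).tolist()) for i in range(1,n) if st[i,4]>150])
E
```

```text
[ 0.23  0.49  0.35  1.91 -0.23  0.78  0.87] 0.024778771045077037 34.999757409095764 [ 0.8  0.2 -1.3]
t 35.0 rot deg [-0.2  -0.03 11.67] dp target axes mm [278.1 168.5  -0. ] dp now axes [238.2 221.3  -0.6] world [ 0.6329 -0.0318  0.15  ]
[([231, 131, 101, 80, 7554], [281.1, 169.8]), ([249, 216, 66, 117, 7135], [281.7, 275.2]), ([183, 316, 21, 73, 800], [190.6, 352.7]), ([361, 316, 21, 73, 799], [373.1, 352.8]), ([83, 371, 426, 49, 6144], [314.8, 408.7]), ([254, 370, 56, 17, 683], [281.3, 376.9])]
```

Emit:
{"fn": "servo_tool", "kwargs": {
  "increments": [
    {"dp":[0,0,0],"rot":[0,0,2.92]},
    {"dp":[0,0,0],"rot":[0,0,2.92]},
    {"dp":[0,0,0],"rot":[0,0,2.92]},
    {"dp":[0,0,0],"rot":[0,0,2.92]},
    {"dp":[0.012,0.007,0],"rot":[0,0,0]},
    {"dp":[0.023,0.014,0],"rot":[0,0,0]},
    {"dp":[0.023,0.014,0],"rot":[0,0,0]},
    {"dp":[0.023,0.014,0],"rot":[0,0,0]},
    {"dp":[0.023,0.014,0],"rot":[0,0,0]},
    {"dp":[0.023,0.014,0],"rot":[0,0,0]},
    {"dp":[0.023,0.014,0],"rot":[0,0,0]},
    {"dp":[0.023,0.014,0],"rot":[0,0,0]},
    {"dp":[0.023,0.014,0],"rot":[0,0,0]},
    {"dp":[0.023,0.014,0],"rot":[0,0,0]},
    {"dp":[0.023,0.014,0],"rot":[0,0,0]},
    {"dp":[0.023,0.014,0],"rot":[0,0,0]},
    {"dp":[0.013,0.0075,0],"rot":[0,0,0]},
    {"dp":[0,0,0],"rot":[0,0,0]},
    {"dp":[0,0,0],"rot":[0,0,0]}
  ]
}}

```text
clock: 37.42
position: [0.6326, -0.0336, 0.1499]
eef_rot: [-2.28, -2.159, 0.005]
ft_force: [0.4, -0.8, -1.4]
gripper_width: 0.025
grip_force: 35.0
```

```bash
python3 - <<'E'
from plan import *
s=state();print(s["q"].round(2),s["gripper_width"],s["grip_force"],s["ft_force"].round(1))
p=kit[:3]+kR.apply([.0625,0,0]);p[2]=.012
show(*down(p,kit[3]+np.pi/2),s)
E
```

```text
[-0.28  0.64  0.38  1.67 -0.28  0.89  0.15] 0.025009812846126255 34.99946415424347 [ 0.4 -0.8 -1.4]
t 37.42 rot deg [-0.18  0.07 -0.08] dp target axes mm [1.800e+00 1.000e-01 1.379e+02] dp now axes [  1.9   0.6 137.9] world [ 0.6329 -0.0318  0.012 ]
```

Emit:
{"fn": "servo_tool", "kwargs": {
  "increments": [
    {"dp":[0.0015,0,0.008],"rot":[0,0,0]},
    {"dp":[0,0,0.016],"rot":[0,0,0]},
    {"dp":[0,0,0.016],"rot":[0,0,0]},
    {"dp":[0,0,0.016],"rot":[0,0,0]},
    {"dp":[0,0,0.016],"rot":[0,0,0]},
    {"dp":[0,0,0.016],"rot":[0,0,0]},
    {"dp":[0,0,0.016],"rot":[0,0,0]},
    {"dp":[0,0,0.016],"rot":[0,0,0]},
    {"dp":[0,0,0.01],"rot":[0,0,0]},
    {"dp":[0,0,0.004],"rot":[0,0,0]},
    {"dp":[0,0,0.003],"rot":[0,0,0]},
    {"dp":[0,0,0],"rot":[0,0,0]},
    {"dp":[0,0,0],"rot":[0,0,0]}
  ]
}}

```text
clock: 39.05
position: [0.6334, -0.0308, 0.0134]
eef_rot: [-2.279, -2.161, 0.002]
ft_force: [0.2, -0.5, -1.2]
gripper_width: 0.025
grip_force: 35.0
```

Emit:
{"fn": "servo_tool", "kwargs": {
  "increments": [
    {"dp":[0,0,0.001],"rot":[0,0,0]},
    {"dp":[0,0,0],"rot":[0,0,0]},
    {"dp":[0,0,0],"rot":[0,0,0]}
  ]
}}

```text
clock: 39.42
position: [0.6331, -0.0308, 0.012]
eef_rot: [-2.279, -2.16, 0.003]
ft_force: [-0.8, -0.4, -2.5]
gripper_width: 0.0248
grip_force: 35.0
```

Emit:
{"fn": "servo_tool", "kwargs": {
  "increments": [
    {"dp":[0,0,0.001],"rot":[0,0,0]},
    {"dp":[0,0,0],"rot":[0,0,0]},
    {"dp":[0,0,0],"rot":[0,0,0]}
  ]
}}

```text
clock: 39.8
position: [0.6331, -0.0308, 0.011]
eef_rot: [-2.279, -2.16, 0.003]
ft_force: [0.3, 0.2, -1.2]
gripper_width: 0.0248
grip_force: 35.0
```

Emit:
{"fn": "servo_tool", "kwargs": {
  "increments": [
    {"dp":[0,0,0.0005],"rot":[0,0,0]},
    {"dp":[0,0,0],"rot":[0,0,0]},
    {"dp":[0,0,0],"rot":[0,0,0]}
  ]
}}

```text
clock: 40.17
position: [0.6332, -0.0308, 0.0106]
eef_rot: [-2.279, -2.16, 0.003]
ft_force: [-0.6, -0.3, 0.6]
gripper_width: 0.0249
grip_force: 35.0
```

Emit:
{"fn": "servo_tool", "kwargs": {
  "increments": [
    {"dp":[0,0,0],"rot":[0,0,0]},
    {"dp":[0,0,0],"rot":[0,0,0]},
    {"dp":[0,0,0],"rot":[0,0,0]},
    {"dp":[0,0,0],"rot":[0,0,0]},
    {"dp":[0,0,-0.005],"rot":[0,0,0]},
    {"dp":[0,0,-0.01],"rot":[0,0,0]},
    {"dp":[0,0,-0.02],"rot":[0,0,0]},
    {"dp":[0,0,-0.025],"rot":[0,0,0]},
    {"dp":[0,0,-0.03],"rot":[0,0,0]},
    {"dp":[0,0,-0.03],"rot":[0,0,0]},
    {"dp":[0,0,-0.03],"rot":[0,0,0]},
    {"dp":[0,0,-0.03],"rot":[0,0,0]},
    {"dp":[0,0,-0.02],"rot":[0,0,0]},
    {"dp":[0,0,0],"rot":[0,0,0]},
    {"dp":[0,0,0],"rot":[0,0,0]}
  ],
  "grip": 0.48
}}

```text
clock: 42.05
position: [0.6329, -0.0306, 0.2096]
eef_rot: [-2.278, -2.16, 0.005]
ft_force: [1.1, -0.1, -0.7]
gripper_width: 0.0423
grip_force: 0.0
```

```bash
python3 - <<'E'
from wr import *
from red import red
s=state();print(s["position"],s["gripper_width"])
w=vision.get_image("wrist");h=cv2.cvtColor(w["img"],cv2.COLOR_RGB2HSV);m=cv2.inRange(h,(15,110,90),(32,255,255))
n,l,st,ce=cv2.connectedComponentsWithStats(m);print([(st[i].tolist(),ce[i].round(1).tolist()) for i in range(1,n) if st[i,4]>150])
p=kit[:3]+kR.apply([.0625,0,0])
b=lambda L:p+[0,0,.022]+R.from_euler('z',kit[3]).apply(np.array(L)*1e-3)
print("expected",wproj(w,s,b([(17,65,17),(17,-65,17),(-17,-65,17),(-17,65,17)])).round(1).tolist())
red()
x=vision.get_image("scene")["img"];import pickle
x0=pickle.load(open("c.pkl","rb"))[1]["img"]
d=cv2.absdiff(x,x0).max(2)>45
n,l,st,ce=cv2.connectedComponentsWithStats(cv2.morphologyEx(d.astype(np.uint8),cv2.MORPH_OPEN,np.ones((3,3))));print("changed",st[1:][st[1:,4]>25].tolist())
E
```

```text
[ 0.63290834 -0.03059343  0.20959919] 0.042256476762052235
[([264, 112, 38, 31, 1116], [282.6, 126.4]), ([269, 145, 28, 80, 2031], [282.6, 184.3]), ([266, 222, 35, 31, 863], [282.6, 239.1]), ([16, 280, 73, 30, 849], [41.7, 294.4]), ([140, 317, 27, 72, 917], [150.3, 353.1]), ([399, 318, 25, 70, 577], [415.6, 351.7]), ([128, 405, 424, 15, 3573], [381.0, 414.4])]
expected [[302.5, 112.4], [300.3, 254.0], [264.5, 254.0], [262.1, 112.5]]
scene [(42, 137, 24, 8, 6), (292, 211, 61, 9, 8), (275, 219, 97, 11, 18), (303, 214, 64, 11, 11)]
top []
changed [[184, 0, 102, 112, 5741], [353, 0, 15, 49, 358], [407, 0, 4, 11, 39], [412, 0, 13, 24, 201], [410, 29, 10, 18, 109], [222, 115, 34, 9, 155], [248, 121, 13, 9, 61], [232, 134, 11, 12, 75], [216, 150, 15, 9, 59], [184, 155, 52, 33, 918], [236, 155, 7, 8, 37], [251, 165, 10, 8, 50], [325, 170, 13, 34, 235], [254, 174, 7, 7, 37], [388, 177, 6, 8, 34], [372, 186, 20, 23, 125], [288, 207, 22, 15, 191], [269, 210, 12, 20, 159], [376, 221, 15, 18, 140], [368, 225, 8, 8, 41], [396, 225, 13, 18, 121], [226, 231, 55, 40, 881], [363, 240, 9, 20, 86], [380, 247, 8, 6, 26], [369, 251, 7, 10, 38], [379, 262, 29, 50, 688], [414, 269, 14, 12, 124], [427, 273, 15, 11, 116], [442, 278, 12, 10, 93], [167, 336, 40, 41, 986], [204, 349, 9, 16, 66], [188, 372, 13, 13, 66]]
```

```bash
python3 -c "
from station import manip
print(manip.finish_job())"
```

```text
the job is handed in; nothing more can be done
None
```

I handed the job in at about 42 s: all six caps are in the tray's wide compartment, the empty cup is back upright on the mat, and the brass coupling lies flat in the narrow compartment; no score came back, and I did not individually recheck the bystander items at the end.

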